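# Load the spice mill and hold its lid at pulse

### The job

Make a start on the masala for the customers' tea: tip the three nutmegs from the marble cup into the bowl of the spice mill and stand the empty cup upright on the counter again. Then set the lid into the mill's bayonet collar, turn it clockwise against its spring until its grip bar points to the pulse mark, half way to the lock, without letting it click into the lock, and finish while still gripping the lid and holding it there. Leave the shop's vase, trinket box and bell where they are.

Things in the scene. Friction and masses are not known exactly. Their poses are not given: they have to be found in the camera images.
- mill: Electric spice mill, fixed to the counter: black round motor base 140 mm across at the foot, 133 mm at the top, 127 mm high; a steel dial plate low on its -x side. Origin on its axis at the counter, z up. The lid's bayonet collar at the top has two mouths, on the mill's +x and -x sides
- mill_mouth (a point): Middle of the mill's steel bowl at its rim, 127 mm above the counter; axes as the mill's. The bowl is open upwards, 80 mm across inside, 85 mm outside, 46 mm deep, with a low steel blade on its floor
- mill_seat (a point): Centre of the lid's seat, on the axis 112 mm above the counter; axes as the mill's. The lid's skirt stands on it in a groove round the bowl (radius 42.5 to 51 mm). A steel lip (underside 9 mm, top 15.5 mm above the seat, inner radius 51 mm) covers its outer part but for two mouths 24 degrees wide, at +x and -x, for the lid's lugs. Marks on the lip, clockwise from each mouth: two bars at 33 degrees (pulse), three at 66 (lock)
- pulse (a joint): Sprung switch ring in the collar, rad, pushed by the lid's lugs as the seated lid turns clockwise (from above): lid angle from the mouths less 0.10. At rest 0; pulse mark, half way, 0.47 (good 0.30 to 0.64); from 0.65 the lugs ride over sprung latch balls, lock click at about 1.0. It turns a lid that is let go back, 0.10 N m at 0, 0.18 at pulse. Anticlockwise is blocked
- lid_grip (a point): Middle of the grip bar of the mill's loose lid, on the lid's axis 43 mm above its lower edge; axes as the lid's, z up. The black upright bar is 64 mm long (lid x), 16 mm thick (lid y) and runs from 30 to 57 mm above the lower edge, across a black disc top 98 mm wide. Lid mass about 0.14 kg. 155 mm above the counter when seated in the mill
- lid_foot (a point): Centre of the lid's lower edge; axes as the lid's. Clear skirt, 98 mm across outside, 90 mm inside. Two lugs, 14 mm wide, 6 mm high, stand out to radius 56.5 mm at the lower edge in line with the ends of the bar (lid +x and -x): they go down through the mill's mouths, either way round, and then turn under its lip
- cup_mid (a point): Centre of the turned ivory marble cup with gilt bands, 31 mm above its foot; z along its axis to the open mouth. No handle. 62 mm high; outside 53 mm across at the foot, 59 mm half-way, 65 mm at the rim; inside 46 mm at the floor, 58 mm at the rim, 56 mm deep; about 0.2 kg. The nutmegs in it roll out when it is tipped past about 90 degrees
- nut0: Whole nutmeg, brown egg shape 23 mm long, 18 mm thick, 10 g; origin at its centre
- nut1: A second nutmeg like it
- nut2: A third nutmeg like it
- vase: Bystander: gilt marble vase 105 mm high, 100 mm across; origin under its centre
- trinket_box: Bystander: marble box 89 x 69 mm, 55 mm high with its knob; origin under its centre
- bell: Bystander: brass hand bell 88 mm high, 52 mm across; origin under its centre
Things that resemble listed ones, but are neither listed nor needed, are in the scene too. Leave any black or purple look-alike of the part that bears cup_mid alone.

How it is judged:
By the outcome, as a careful person would: the job done as asked, in the order asked, and still so for the second after the job is handed in, while the arm keeps its last pose, push and grip.
It also fails if it takes over 72 s, if anything falls off the work surface, if the arm or the gripper's body presses on something with over 40 N, if the wrist force passes 120 N, or if a joint passes its speed limit or range.

### The arm

A 6-joint arm with a two-finger parallel gripper is mounted at the origin on the work surface. World frame = base frame: x ahead of the robot, y to its left, z up, the work surface at z = 0. Lengths are in m, angles in rad, forces in N, time in s.
With the tool pointing down it reaches from about 0.35 to 0.775 m from the base axis. Payload 5.5 kg.
Tool frame: the origin (TCP) lies at the very end of the fingers, on their centre line; the grasp point (between the pads) lies 19 mm behind it; z points along the fingers, y is the direction in which the jaws open and shut (so a half turn about z gives the same grasp; the last joint's range is limited). The gripper opens to 85 mm and grips with 20 to 120 N. Pads are 22 mm wide; open, the fingers measure 114 mm over their backs; the gripper's body (76 mm by 85 mm) begins 54 mm behind the grasp point. The pads swing forward as they close: fully open they stand 13 mm farther back than shut.
Start: joints at [-1.293, 0.313, 0.046, 1.304, 0, 1.431], TCP at [0.233, -0.526, 0.231] pointing down, gripper open.
Joint ranges: [-2.76, 2.76], [-0.86, 1.69], [-1.03, 1.26], [-2.2, 2.34], [-1.47, 1.5], [-3.14, 3.14]. Speed limits (rad/s): [2.57, 2.57, 3.14, 3.14, 3.14, 3.14].

### API

Orientations are given as a rotation vector (axis times angle).
In Python, from bench import goto, move_straight, move_j, gripper_open, clamp, pause, ik, get_image, camera_info, PlanningError, job_done, recognise, silhouettes, get_time_s, get_joints, get_joint_velocities, get_joint_torque, get_position, get_ee_rot, get_contact_force, get_torque, get_grip_width gives the robot as it stands. The module is installed in compiled form; this text tells all that it offers. Calls block until the motion is done:
- goto(position, orientation): joint-space move of the TCP to a pose.
- move_straight(position, rot=None, feed=0.15, f_stop=None): straight line of the TCP; rot=None keeps the orientation; feed is the mean speed in m/s. With f_stop (N) it stops when the force on the tool has changed by that much, and returns True; else False.
- move_j(angles): joint-space move.
- gripper_open() and clamp(grasp_force=None): open the fingers fully, or close them until they stop; grasp_force is the grip in N (None keeps the last).
- pause(seconds).
- ik(position, orientation): joint angles nearest the present ones, or None.
- get_image(name): name is "side" or "top" or "wrist"; returns (picture, depth): 420x560x3 uint8, red, green, blue; 420x560 float32, m along the optical axis (not along the pixel's ray), 0 where there is no reading.
- camera_info(name): a dict with "fx", "fy", "cx", "cy" (pixels), "distortion" ([k1, k2, p1, p2, k3] as OpenCV has them; the pictures are not rectified), "pose" (4x4, takes a point from camera to world coordinates); the wrist camera has in their place "T_tool_cam" (4x4, takes a point from camera to tool coordinates, whose origin is the TCP and whose axes are the flange's). Camera axes: x right, y up, looking along -z (the intrinsics and any distortion apply to the point x, -y, -z); pixel columns grow to the right and rows downward; lengths in m; the calibration is good to about 2 mm. A picture is of the moment at which its call begins: read the wrist's pose just before it. camera_info takes no time and is no camera call.
A pose or a line that the arm cannot do raises PlanningError and nothing moves.
- job_done(): hands the job in, once; it reports no verdict.
Trained networks look in the newest picture that a camera, given by its name, has taken for a name from the list of things; names that differ only in an ending like _2 or _b are one class to them, and where a whole thing is asked for, a point or a joint stands for the part that bears it (a point fixed in the world has none). Each returns a list of dicts, best first, with "conf" (0 to 1); they miss things now and then, are a little off and sometimes report something else, mostly with a low value. They report only what shows in the picture. A call takes as long as a camera call. They do not tell look-alikes from the thing itself.
- recognise(thing, camera): "bbox" ([centre column, centre row, width, height] in pixels, round what is visible of it).
- silhouettes(thing, camera): "mask" (420x560 bool, what is visible of it) and "bbox" ([centre column, centre row, width, height] in pixels, round what is visible of it).
Readings, each from a call of its own:
- get_time_s(): time.
- get_joints(): joint angles.
- get_joint_velocities(): joint speeds.
- get_joint_torque(): joint torques, N m.
- get_position(): TCP position.
- get_ee_rot(): TCP orientation.
- get_contact_force(): force on the tool from outside, world axes, zero at the start.
- get_torque(): the same for the moment, N m.
- get_grip_width(): opening from 0.0 (shut) to 1.0 (fully open).
Only numpy, scipy, OpenCV 4.12 (cv2) and the standard library are available. Lean on these libraries where they do the work, as an engineer would, in place of code of your own. Each camera call takes 0.05 s, during which the arm holds its last target. There are 200 camera calls.

## Working session

There is one attempt and no reset: what is moved stays moved. The work goes in short steps, each a Python script; the robot and the scene stay as the last script left them, time stands still between calls to the robot, and variables do not carry over. Pictures are saved under pics/ and viewed, about 8 in all and at most 12, crops included, and the job is handed in when it is done.

```bash
mkdir -p pics; cat > h.py <<'E'
import numpy as np, cv2
from bench import *
from scipy.spatial.transform import Rotation as R
def cam(name):
    c=camera_info(name); K=np.array([[c['fx'],0,c['cx']],[0,c['fy'],c['cy']],[0,0,1.]])
    if 'pose' in c: T=np.array(c['pose'])
    else:
        W=np.eye(4); W[:3,:3]=R.from_rotvec(get_ee_rot()).as_matrix(); W[:3,3]=get_position(); T=W@np.array(c['T_tool_cam'])
    return K,np.array(c['distortion'],float),T
def pts(uv,d,C):
    K,D,T=C; n=cv2.undistortPoints(np.asarray(uv,float).reshape(-1,1,2),K,D).reshape(-1,2)
    d=np.asarray(d,float).reshape(-1)
    P=np.c_[n[:,0]*d,-n[:,1]*d,-d]
    return P@T[:3,:3].T+T[:3,3]
def cloud(mask,dep,C):
    v,u=np.nonzero(mask&(dep>0)); return pts(np.c_[u,v],dep[v,u],C)
def proj(P,C):
    K,D,T=C; p=(np.atleast_2d(P)-T[:3,3])@T[:3,:3]; p=p*[1,-1,-1]
    return cv2.projectPoints(p,np.zeros(3),np.zeros(3),K,D)[0].reshape(-1,2)
def save(n,im): cv2.imwrite('pics/'+n,cv2.cvtColor(im,cv2.COLOR_RGB2BGR))
def down(yaw): # tool z down, tool y (jaw) axis at world yaw
    y=np.array([np.cos(yaw),np.sin(yaw),0]);z=np.array([0,0,-1.]);x=np.cross(y,z)
    return R.from_matrix(np.c_[x,y,z]).as_rotvec()
E
python3 - <<'E'
from h import *
ims=[]
for n in ('top','side'):
    C=cam(n); im,dep=get_image(n); save(n+'0.png',im); ims.append(im)
    np.savez(n+'0.npz',im=im,dep=dep)
    print(n,C[2][:3,3].round(3))
    for t in ('mill','lid_grip','cup_mid','nut0','vase','trinket_box','bell'):
        for s in silhouettes(t,n):
            if s['conf']<.2: continue
            P=cloud(s['mask'],dep,C)
            print(t,round(s['conf'],2),np.round(s['bbox']),len(P),np.median(P,0).round(3) if len(P) else '', P.min(0).round(3) if len(P) else '',P.max(0).round(3) if len(P) else '')
print(get_time_s(),get_joints())
E
```

```text
top [ 0.358 -0.052  1.179]
mill 0.59 [236. 186.  61.  68.] 3379 [0.609 0.051 0.112] [ 0.539 -0.017 -0.004] [0.713 0.141 0.136]
mill 0.55 [173. 145.  44.  41.] 1425 [0.703 0.201 0.083] [ 0.664  0.157 -0.005] [0.792 0.275 0.112]
lid_grip 0.57 [138. 218.  40.  47.] 1389 [0.545 0.285 0.031] [ 0.492  0.242 -0.006] [0.603 0.339 0.064]
cup_mid 0.82 [397. 304.  34.  28.] 744 [ 0.359 -0.331  0.024] [ 0.324 -0.374 -0.003] [ 0.392 -0.291  0.07 ]
cup_mid 0.75 [383. 252.  30.  30.] 541 [ 0.476 -0.31   0.038] [ 0.44  -0.331  0.001] [ 0.503 -0.267  0.07 ]
cup_mid 0.75 [377. 193.  30.  27.] 637 [ 0.618 -0.292  0.03 ] [ 0.58  -0.332 -0.002] [ 0.66  -0.253  0.068]
cup_mid 0.65 [231. 187.  66.  69.] 3304 [0.609 0.052 0.112] [ 0.54  -0.017 -0.003] [0.68  0.134 0.136]
cup_mid 0.64 [424. 206.  33.  30.] 676 [ 0.586 -0.4    0.031] [ 0.552 -0.448 -0.004] [ 0.613 -0.358  0.069]
nut0 0.59 [382. 252.   3.   8.] 47 [ 0.472 -0.298  0.038] [ 0.463 -0.306  0.031] [ 0.48  -0.291  0.045]
nut0 0.41 [378. 255.  -0.   9.] 36 [ 0.467 -0.288  0.022] [ 0.46  -0.295  0.017] [ 0.476 -0.283  0.028]
vase 0.58 [171. 147.  42. 
[... 981 characters left out ...]
08 [ 0.471 -0.292  0.04 ] [ 0.429 -0.333 -0.002] [ 0.505 -0.219  0.066]
vase 0.78 [346. 164.  38.  46.] 1206 [0.72  0.184 0.078] [ 0.673  0.04  -0.003] [0.79  0.377 0.128]
trinket_box 0.8 [387. 312.  61.  51.] 2354 [ 0.727 -0.247  0.044] [ 0.682 -0.274 -0.002] [ 0.793 -0.152  0.057]
trinket_box 0.27 [309. 201.  70.  83.] 4632 [0.613 0.008 0.096] [ 0.54  -0.018 -0.002] [0.703 0.325 0.132]
bell 0.96 [372. 223.  26.  38.] 520 [ 0.752 -0.009  0.024] [ 0.728 -0.025 -0.002] [0.78  0.063 0.088]
bell 0.34 [236. 343.  11.   8.] 107 [ 0.472 -0.302  0.037] [ 0.462 -0.308  0.031] [ 0.481 -0.291  0.041]
0.8 [-1.29258960e+00  3.13149794e-01  4.61062231e-02  1.30362899e+00
  5.24905528e-05  1.43118150e+00]
```

View pics/top0.png

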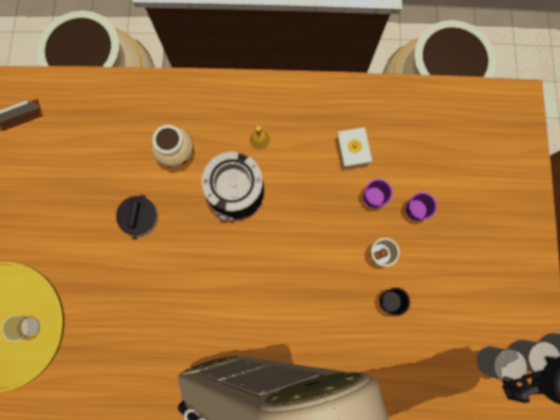

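View pics/side0.png

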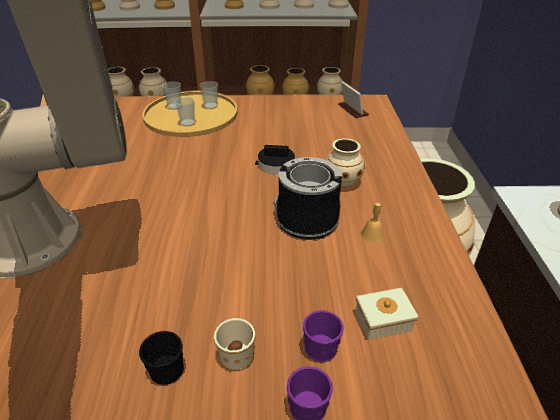

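Cup candidates in the top picture are ivory (384,252), black (395,301), and purple (377,193) and (421,206). The ivory one with brown nutmegs in it fits; I'll confirm it in a crop and fit the geometry at the same time.

```bash
cat > fit.py <<'E'
from h import *
from scipy.optimize import least_squares, minimize
def ringfit(P,zlo,zhi,c0,r0,rmax,):
    Q=P[(P[:,2]>zlo)&(P[:,2]<zhi)][:,:2]; Q=Q[np.hypot(*(Q-c0).T)<rmax]
    c=cv2.minEnclosingCircle(Q.astype(np.float32)); return np.array(c[0]),c[1],len(Q),Q.mean(0)
if __name__=='__main__':
    f=np.ones((420,560),bool)
    for n in ('top','side'):
        d=np.load(n+'0.npz');C=cam(n);P=cloud(f,d['dep'],C)
        print(n,'table z',np.median(P[np.abs(P[:,2])<.02][:,2]).round(4))
        print(' mill',ringfit(P,.121,.135,[.61,.055],.066,.085))
        print(' cup',ringfit(P,.056,.068,[.472,-.30],.032,.045))
        print(' lid disc',ringfit(P,.022,.036,[.545,.287],.049,.065))
        B=P[(P[:,2]>.045)&(P[:,2]<.066)&(np.hypot(P[:,0]-.545,P[:,1]-.287)<.05)][:,:2]
        w,v=np.linalg.eigh(np.cov(B.T)); print(' bar',B.mean(0),len(B),np.sqrt(w),np.degrees(np.arctan2(v[1,1],v[0,1])), np.median(P[(P[:,2]>.045)&(np.hypot(P[:,0]-.545,P[:,1]-.287)<.05)][:,2]))
    d=np.load('top0.npz')
    def crop(im,c,w,s): return cv2.resize(im[c[1]-w:c[1]+w,c[0]-w:c[0]+w],(s,s),interpolation=cv2.INTER_CUBIC)
    t=d['im']; s=np.load('side0.npz')['im']
    save('crop1.png',np.vstack([np.hstack([crop(t,(233,185),40,300),crop(t,(138,217),32,300)]),np.hstack([crop(t,(384,252),25,300),crop(s,(236,343),32,300)])]))
E
python3 fit.py
```

```text
top table z 0.0008
 mill (array([0.61589825, 0.05308969]), 0.06708618253469467, 1292, array([0.61472244, 0.05268411]))
 cup (array([ 0.47227752, -0.29984185]), 0.03373533487319946, 185, array([ 0.47205573, -0.30135337]))
 lid disc (array([0.54824436, 0.2909894 ]), 0.049476973712444305, 1015, array([0.54618561, 0.28794727]))
 bar [0.5477322  0.29033944] 211 [0.00494544 0.01850359] 172.69889400922324 0.05689749005423539
side table z 0.0007
 mill (array([0.61490589, 0.05430152]), 0.06875854730606079, 1240, array([0.61542397, 0.04874195]))
 cup (array([ 0.47173372, -0.29968375]), 0.03363214060664177, 437, array([ 0.47129943, -0.29936706]))
 lid disc (array([0.54846239, 0.29012203]), 0.05066394433379173, 405, array([0.54471556, 0.2727678 ]))
 bar [0.5485502  0.28702199] 163 [0.00435649 0.01832728] 172.8635445052038 0.05509937909679263
```

View pics/crop1.png

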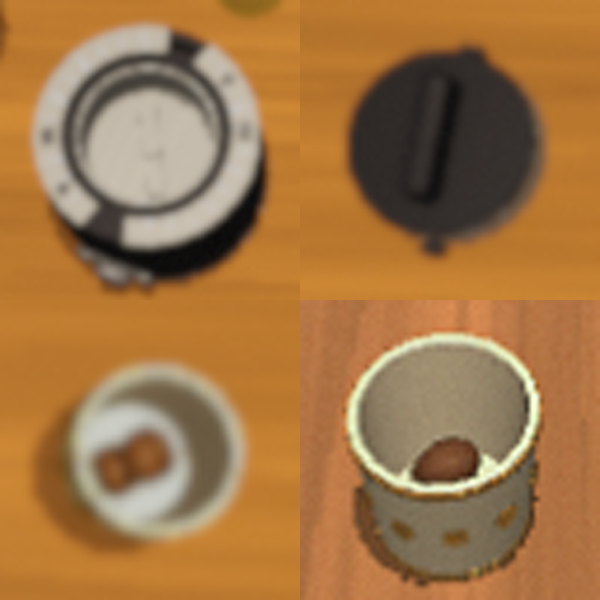

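Crop 1 confirms the ivory cup with brown nutmegs at top (384,252) and side (236,343). The mill's dark mouths are near top (243,157) and (222,207), and the lid bar runs at about -7°. Next I'll get the mouth yaw from depth and check reachability for a side grasp and a roll pour.

```bash
cat > plan.py <<'E'
from h import *
CUP=np.array([.472,-.2997]); MILL=np.array([.6155,.0535])
def ori(psi,al,rho=0,flip=1):
    z=np.array([np.cos(al)*np.cos(psi),np.cos(al)*np.sin(psi),-np.sin(al)])
    y=flip*np.array([-np.sin(psi),np.cos(psi),0]); x=np.cross(y,z)
    return R.from_rotvec(rho*z)*R.from_matrix(np.c_[x,y,z])
def tcp(G,rot): return np.asarray(G)+.019*rot.as_matrix()[:,2]
def pour(psi,rho,flip,lat=-.008,zl=.157,h=.020,r=.031):
    # level tool; cup up vector rolled by rho; lip's lowest point held over target
    z=np.array([np.cos(psi),np.sin(psi),0]); u=R.from_rotvec(rho*z).apply([0,0,1])
    l=np.array([u[0],u[1],0]); l/=np.linalg.norm(l)
    p=np.cross(z,u); p=p if p[2]<0 else -p
    G=np.r_[MILL,zl]+lat*l-h*u-r*p
    rot=ori(psi,0,rho,flip); return tcp(G,rot),rot.as_rotvec(),G
E
python3 - <<'E'
from plan import *
d=np.load('top0.npz')['dep'];P=cloud(np.ones((420,560),bool),d,cam('top'))
for c in (MILL,):
    q=P[:,:2]-c; r=np.hypot(*q.T); a=np.degrees(np.arctan2(q[:,1],q[:,0]))
    m=(r>.054)&(r<.062)&(P[:,2]>.08)&(P[:,2]<.1225)
    for s in (-23,157):
        k=m&(abs((a-s+180)%360-180)<30); print('gap',s,k.sum(),np.sort(a[k]).round(0),P[k,2].mean())
g=lambda q: None if q is None else np.round(q,2)
for al in (15,25,35):
  for psi in (-32,-45,-60):
    for f in (1,-1):
      o=ori(np.radians(psi),np.radians(al),0,f); G=np.r_[CUP,.043]
      z=o.as_matrix()[:,2]
      print(al,psi,f,g(ik(tcp(G,o),o.as_rotvec())),g(ik(tcp(G-.09*z,o),o.as_rotvec())))
for psi in (-15,5,25):
  for f in (1,-1):
    for s in (1,-1):
      print('pour',psi,f,s,[g(ik(*pour(np.radians(psi),s*np.radians(t),f)[:2])) for t in (20,130)])
E
```

```text
gap -23 26 [-30. -30. -29. -28. -27. -27. -25. -24. -24. -23. -22. -21. -20. -20.
 -18. -18. -17. -16. -15. -15. -13. -13. -13. -11. -11. -10.] 0.1143005525883106
gap 157 12 [147. 149. 151. 153. 155. 156. 158. 160. 163. 163. 166. 168.] 0.11199081349557098
15 -32 1 None None
15 -32 -1 None None
15 -45 1 None None
15 -45 -1 None None
15 -60 1 None None
15 -60 -1 None None
25 -32 1 None None
25 -32 -1 None None
25 -45 1 None None
25 -45 -1 None None
25 -60 1 None None
25 -60 -1 None None
35 -32 1 None None
35 -32 -1 None None
35 -45 1 None None
35 -45 -1 None None
35 -60 1 None None
35 -60 -1 None None
pour -15 1 1 [None, None]
pour -15 1 -1 [None, None]
pour -15 -1 1 [None, None]
pour -15 -1 -1 [None, None]
pour 5 1 1 [None, None]
pour 5 1 -1 [None, None]
pour 5 -1 1 [None, None]
pour 5 -1 -1 [None, None]
pour 25 1 1 [None, None]
pour 25 1 -1 [None, None]
pour 25 -1 1 [None, None]
pour 25 -1 -1 [None, None]
```

```bash
python3 - <<'E'
from plan import *
print('here',ik(get_position(),get_ee_rot()))
g=lambda q: None if q is None else np.round(q,2)
for al in (90,75,60,45,30,15,0,-20):
  row=[]
  for z in (.05,.15,.2,.3,.4):
    ok=[r for r in (.3,.35,.4,.45,.5,.55,.6,.65,.7,.75,.8) if any(ik([r,0,z],ori(0,np.radians(al),0,f).as_rotvec()) is not None for f in (1,-1))]
    row.append((z,ok[0],ok[-1]) if ok else (z,))
  print(al,row)
for al in (60,30):
 for f in (1,-1): print(al,g(ik([.55,0,.3],ori(0,np.radians(al),0,f).as_rotvec())))
for y in (0,.5,1,2,-1,-2): print(y,g(ik([.55,0,.2],down(y))))
E
```

```text
here [-1.29258960e+00  3.13149794e-01  4.61062231e-02  1.30362899e+00
  5.24905528e-05  1.43118150e+00]
90 [(0.05, 0.3, 0.8), (0.15, 0.3, 0.8), (0.2, 0.3, 0.8), (0.3, 0.3, 0.75), (0.4, 0.3, 0.7)]
75 [(0.05, 0.35, 0.8), (0.15, 0.3, 0.8), (0.2, 0.3, 0.8), (0.3, 0.3, 0.8), (0.4, 0.3, 0.8)]
60 [(0.05, 0.5, 0.8), (0.15, 0.4, 0.8), (0.2, 0.3, 0.8), (0.3, 0.3, 0.8), (0.4, 0.3, 0.8)]
45 [(0.05, 0.65, 0.8), (0.15, 0.6, 0.8), (0.2, 0.5, 0.8), (0.3, 0.35, 0.8), (0.4, 0.35, 0.8)]
30 [(0.05, 0.75, 0.8), (0.15, 0.7, 0.8), (0.2, 0.7, 0.8), (0.3, 0.55, 0.8), (0.4, 0.45, 0.8)]
15 [(0.05, 0.8, 0.8), (0.15, 0.8, 0.8), (0.2, 0.75, 0.8), (0.3, 0.75, 0.8), (0.4, 0.6, 0.8)]
0 [(0.05, 0.75, 0.8), (0.15, 0.8, 0.8), (0.2, 0.8, 0.8), (0.3, 0.8, 0.8), (0.4, 0.75, 0.8)]
-20 [(0.05,), (0.15,), (0.2,), (0.3, 0.8, 0.8), (0.4, 0.75, 0.8)]
60 [-0.2  -0.17 -0.45  0.77  0.1  -0.18]
60 [-0.2  -0.17 -0.45  0.77  0.1   2.97]
30 [-0.28 -0.42 -1.02 -0.06  0.24 -0.14]
30 [-0.28 -0.42 -1.02 -0.06  0.24  3.  ]
0 [-0.15  0.28 -0.08  1.21  0.    1.42]
0.5 [-0.15  0.28 -0.08  1.21  0.    0.92]
1 [-0.15  0.28 -0.08  1.21  0.    0.42]
2 [-0.15  0.28 -0.08  1.21  0.   -0.58]
-1 [-0.15  0.28 -0.08  1.21 -0.    2.42]
-2 [-0.15  0.28 -0.08  1.21  0.   -2.86]
```

```bash
cat >> plan.py <<'E'
def pour2(Rg,beta,gam,tau,lat=-.008,zl=.157,h=.019,r=.031):
    """tool pose: cup (rigid in the tool as at grasp orientation Rg) tilted tau towards azimuth beta, turned gam about its own axis"""
    l=np.array([np.cos(beta),np.sin(beta),0]); Rt=R.from_rotvec(tau*np.cross([0,0,1],l))
    rot=Rt*R.from_rotvec([0,0,gam])*Rg
    u=Rt.apply([0,0,1]); p=Rt.apply(l)   # p: lip's low side
    G=np.r_[MILL,zl]+lat*l-h*u-r*p
    return tcp(G,rot),rot
E
cat > search.py <<'E'
from plan import *
import time
t0=time.time(); res=[]
D=np.radians
for al in (35,45,55):
  for psi in range(-180,180,30):
    for f in (1,-1):
      Rg=ori(D(psi),D(al),0,f); z=Rg.as_matrix()[:,2]; G=np.r_[CUP,.043]
      q=ik(tcp(G,Rg),Rg.as_rotvec())
      if q is None or ik(tcp(G-.08*z,Rg),Rg.as_rotvec()) is None: continue
      n=0
      for be in range(-180,180,30):
        for ga in range(-180,180,30):
          p,r=pour2(Rg,D(be),D(ga),D(130)); zt=r.as_matrix()[2,2]
          if zt>.15: continue
          qs=ik(p,r.as_rotvec())
          if qs is None: continue
          q1=ik(*(lambda a:(a[0],a[1].as_rotvec()))(pour2(Rg,D(be),D(ga),D(90))))
          if q1 is None: continue
          n+=1; res.append((abs(qs-q1).max()+abs(q1-q).max(),al,psi,f,be,ga,zt,r.as_matrix()[:2,2],q,q1,qs))
      print(al,psi,f,n,np.round(q,2),round(time.time()-t0))
res.sort(key=lambda a:a[0])
for a in res[:14]: print([np.round(b,2) for b in a])
E
timeout 500 python3 search.py
```

```text
35 -150 1 16 [-0.38  0.98  0.3   1.62 -0.7   2.51] 1
35 -150 -1 16 [-0.38  0.98  0.3   1.62 -0.7  -0.63] 1
35 -120 1 16 [-0.3   0.71 -0.2   0.96 -0.93  1.94] 2
35 -120 -1 16 [-0.3   0.71 -0.2   0.96 -0.93 -1.2 ] 3
35 -90 1 16 [-0.31  0.45 -0.78 -0.08 -0.89  1.06] 4
35 -90 -1 16 [-0.31  0.45 -0.78 -0.08 -0.89 -2.09] 5
35 30 1 16 [-1.15  0.54 -0.53  0.64  0.95 -1.75] 6
35 30 -1 16 [-1.15  0.54 -0.53  0.64  0.95  1.39] 7
35 60 1 16 [-1.08  0.82 -0.02  1.37  0.77 -2.4 ] 7
35 60 -1 16 [-1.08  0.82 -0.02  1.37  0.77  0.74] 8
35 90 1 16 [-0.96  1.05  0.41  1.8   0.49 -2.76] 9
35 90 -1 16 [-0.96  1.05  0.41  1.8   0.49  0.38] 10
45 -180 1 8 [-0.53  1.02  0.49  1.75 -0.37  2.75] 10
45 -180 -1 8 [-0.53  1.02  0.49  1.75 -0.37 -0.39] 11
45 -150 1 8 [-0.42  0.84  0.16  1.42 -0.61  2.37] 11
45 -150 -1 8 [-0.42  0.84  0.16  1.42 -0.61 -0.77] 12
45 -120 1 8 [-0.36  0.61 -0.26  0.86 -0.77  1.8 ] 12
45 -120 -1 8 [-0.36  0.61 -0.26  0.86 -0.77 -1.34] 13
45 -90 1 8 [-0.38  0.38 -0.72  0.11 -0.72  1.06] 13
45 -90 -1 8 [-0.38  0.38 -0.72  0.11 -0.72 -2.08] 14
45 0 1 8 [-1.03  0.27 -0.95 -0.12  0.65 -0.87
[... 562 characters left out ...]
1  -0.1 ] 20
55 -180 1 0 [-0.56  0.86  0.29  1.53 -0.31  2.67] 20
55 -180 -1 0 [-0.56  0.86  0.29  1.53 -0.31 -0.47] 21
55 -150 1 0 [-0.47  0.72  0.04  1.25 -0.5   2.25] 21
55 -150 -1 0 [-0.47  0.72  0.04  1.25 -0.5  -0.9 ] 22
55 -120 1 0 [-0.42  0.53 -0.3   0.81 -0.61  1.7 ] 22
55 -120 -1 0 [-0.42  0.53 -0.3   0.81 -0.61 -1.45] 23
55 -90 1 0 [-0.45  0.34 -0.65  0.28 -0.54  1.04] 23
55 -90 -1 0 [-0.45  0.34 -0.65  0.28 -0.54 -2.1 ] 24
55 -60 1 0 [-0.58  0.22 -0.9  -0.12 -0.26  0.39] 24
55 -60 -1 0 [-0.58  0.22 -0.9  -0.12 -0.26 -2.75] 25Traceback (most recent call last):
  File "search.py", line 16, in <module>
    qs=ik(p,r.as_rotvec())
ValueError: time passes only in moves, steps and waits
```

```bash
sed -i 's/for al in (35,45,55)/for al in (38,)/; s/for psi in range(-180,180,30)/for psi in (-120,-100,30)/; s/^      print(al.*/      pass/' search.py
python3 search.py
```

```text
[np.float64(2.24), np.int64(38), np.int64(30), np.int64(-1), np.int64(120), np.int64(90), np.float64(-0.21), array([ 0.49, -0.85]), array([-1.13,  0.52, -0.54,  0.63,  0.9 ,  1.43]), array([ 0.18,  0.31, -0.28,  0.72, -0.62,  1.14]), array([ 0.4 ,  0.46, -0.58,  0.  , -1.33,  1.03])]
[np.float64(2.24), np.int64(38), np.int64(30), np.int64(1), np.int64(120), np.int64(90), np.float64(-0.21), array([ 0.49, -0.85]), array([-1.13,  0.52, -0.54,  0.63,  0.9 , -1.71]), array([ 0.18,  0.31, -0.28,  0.72, -0.62, -2.  ]), array([ 0.4 ,  0.46, -0.58,  0.  , -1.33, -2.11])]
[np.float64(2.24), np.int64(38), np.int64(-120), np.int64(1), np.int64(-120), np.int64(0), np.float64(-0.21), array([0.49, 0.85]), array([-0.32,  0.68, -0.22,  0.93, -0.88,  1.9 ]), array([-0.28,  0.28, -0.31,  0.79,  0.64,  1.88]), array([-0.52,  0.45, -0.52,  0.58,  1.36,  1.59])]
[np.float64(2.24), np.int64(38), np.int64(-120), np.int64(-1), np.int64(-120), np.int64(0), np.float64(-0.21), array([0.49, 0.85]), array([-0.32,  0.68, -0.22,  0.93, -0.88, -1.24]), array([-0.28,  0.28, -0.31,  0.79,  0.64, -1.27]), array([-0.52,
[... 2182 characters left out ...]
, -0.54,  0.63,  0.9 ,  1.43]), array([ 0.23,  0.27, -0.42,  0.53, -0.76,  1.85]), array([ 0.41,  0.6 , -0.31,  0.67, -1.44,  1.98])]
[np.float64(2.39), np.int64(38), np.int64(30), np.int64(1), np.int64(90), np.int64(60), np.float64(-0.21), array([ 0.  , -0.98]), array([-1.13,  0.52, -0.54,  0.63,  0.9 , -1.71]), array([ 0.19,  0.55,  0.1 ,  1.27, -0.65, -1.33]), array([ 0.37,  1.02,  0.43,  2.02, -1.15, -0.49])]
[np.float64(2.39), np.int64(38), np.int64(30), np.int64(-1), np.int64(90), np.int64(60), np.float64(-0.21), array([ 0.  , -0.98]), array([-1.13,  0.52, -0.54,  0.63,  0.9 ,  1.43]), array([ 0.19,  0.55,  0.1 ,  1.27, -0.65,  1.81]), array([ 0.37,  1.02,  0.43,  2.02, -1.15,  2.65])]
```

Chosen plan: grasp the ivory cup with the tool pitched 38° (from the +y side), then tip it with joint 5 over the bowl, pivoting about the lip.

```bash
cat >> plan.py <<'E'
D=np.radians
Rg=ori(D(-120),D(38),0,1); zg=Rg.as_matrix()[:,2]; GC=np.r_[CUP,.043]
E
python3 - <<'E'
from plan import *
rv=Rg.as_rotvec()
goto(tcp(GC-.11*zg+[0,0,.10],Rg),rv); print(get_time_s(),get_joints().round(2) if hasattr(get_joints(),'round') else get_joints())
move_straight(tcp(GC-.09*zg,Rg)); 
print('hit',move_straight(tcp(GC,Rg),feed=.08,f_stop=8),get_position(),get_contact_force())
clamp(45); print(get_grip_width(),get_contact_force(),get_time_s())
C=cam('wrist'); im,d=get_image('wrist'); save('w1.png',im)
im,d=get_image('side'); save('s1.png',im[230:420,130:400]); 
E
python3 -c "
import cv2,numpy as np
a=cv2.resize(cv2.imread('pics/s1.png'),(540,380));b=cv2.resize(cv2.imread('pics/w1.png'),(260,195));b=cv2.copyMakeBorder(b,0,185,0,0,0);cv2.imwrite('pics/v4.png',np.hstack([a,b]))"
```

```text
2.3333 [-0.18  0.6   0.09  1.47 -0.84  2.1 ]
hit False [ 0.46495782 -0.31253545  0.03160885] [-0.49470516 -0.36079378  0.52650725]
0.7313465739205419 [-0.45629506  2.47200895  5.55464397] 4.875
```

View pics/v4.png

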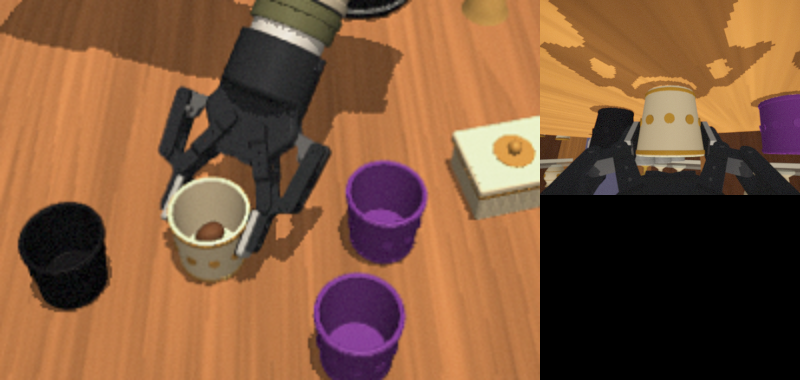

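The ivory cup is between the pads at (210,230) in this view, upright, with the look-alikes clear. Next: lift and pour.

```bash
python3 - <<'E'
from plan import *
B=D(-120)
move_straight(tcp(GC+[0,0,.17],Rg),feed=.2); print(get_grip_width(),get_contact_force(),get_time_s())
def P(t,**k): p,r=pour2(Rg,B,0,D(t),**k); return p,r.as_rotvec()
goto(*P(30,zl=.20)); print(get_time_s(),get_grip_width())
for t in (70,92,105,118,128):
    p,r=P(t); move_straight(p,r,feed=.10); print(t,get_time_s(),get_joints()[4],np.linalg.norm(get_contact_force()))
    if t==105: pause(.3)
pause(.6)
im,d=get_image('top'); save('t2.png',im[130:260,170:340]); im2,_=get_image('side'); save('s2.png',im2[110:250,230:420])
p,r=P(70,zl=.19); move_straight(p,r,feed=.12)
p,r=P(20,zl=.24); move_straight(p,r,feed=.12)
goto(tcp(GC+[0,0,.17],Rg),Rg.as_rotvec()); print(get_time_s())
im3,d=get_image('top'); save('t3.png',im3)
a=cv2.resize(im3[140:230,180:290],(440,360),interpolation=2); b=cv2.resize(im2[110:250,230:420],(356,262)); b=cv2.copyMakeBorder(b,0,98,0,0,cv2.BORDER_CONSTANT)
save('v5.png',np.hstack([a,b]))
for n in ('nut0',):
    for s in recognise(n,'top'): print(n,s)
    get_image('side')
    for s in recognise(n,'side'): print(n,s)
E
```

```text
0.7313045869848775 [-0.553054   -0.05235688 -2.32631897] 5.975
7.5417 0.7287252898258717
70 8.3917 0.2865470349113634 2.1961689360332324
92 8.925 0.6741798961440202 2.0910774846407243
105 9.3 0.9099828502016265 1.8452755395517961
118 9.975 1.1458677242922535 1.4661213118658536
128 10.3 1.3223657033495315 0.6732077001051667
14.75
nut0 {'bbox': [238.2, 192.4, 6.2, 11.4], 'conf': 0.61}
nut0 {'bbox': [246.0, 186.6, 6.6, 6.2], 'conf': 0.54}
nut0 {'bbox': [240.2, 180.9, 10.7, 9.8], 'conf': 0.38}
```

View pics/v5.png

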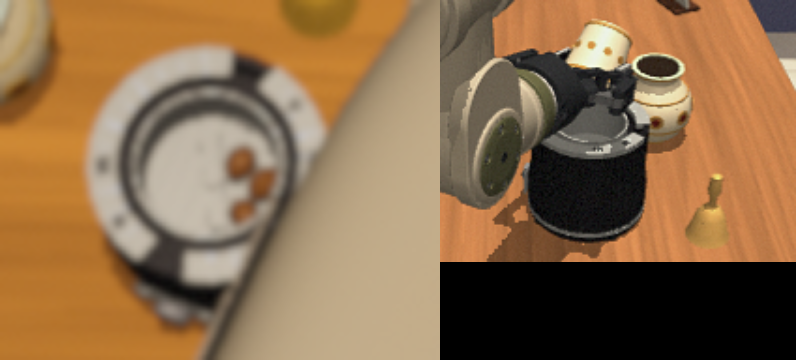

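All three nutmegs are in the bowl (brown spots at (240,163), (262,183) and (243,210) in the view). Now I'll stand the cup back down and look at the mill with the wrist camera on the way to the lid.

```bash
python3 - <<'E'
from plan import *
rv=Rg.as_rotvec()
move_straight(tcp(GC+[0,0,.02],Rg),feed=.2)
print('touch',move_straight(tcp(GC+[0,0,-.004],Rg),feed=.03,f_stop=4),get_position()[2]-tcp(GC,Rg)[2])
gripper_open(); pause(.2)
move_straight(tcp(GC-.10*zg,Rg),feed=.15); move_straight(tcp(GC-.11*zg+[0,0,.12],Rg),feed=.25)
print(get_time_s(),get_grip_width())
o=down(D(-22+90)); q=ik([MILL[0],MILL[1],.30],o); print(q)
for yaw in (-22,-55.7,-7.3): 
  for f in (90,-90): print(yaw,f,ik([MILL[0],MILL[1],.146],down(D(yaw+f))))
E
```

```text
touch True 0.0009536582114704761
18.5167 0.9984271191650989
[-0.04314872  0.39683647  0.33283027  1.50679014  0.          0.34082372]
-22 90 [-0.04314872  0.43067118  0.00702962  1.14715477  0.          0.34082372]
-22 -90 [-4.31487181e-02  4.30671180e-01  7.02962114e-03  1.14715477e+00
 -4.44089210e-16 -2.80076894e+00]
-55.7 90 [-0.04314872  0.43067118  0.00702962  1.14715477  0.          0.92899968]
-55.7 -90 [-0.04314872  0.43067118  0.00702962  1.14715477  0.         -2.21259298]
-7.3 90 [-0.04314872  0.43067118  0.00702962  1.14715477  0.          0.08426032]
-7.3 -90 [-4.31487181e-02  4.30671180e-01  7.02962114e-03  1.14715477e+00
 -4.44089210e-16 -3.05733234e+00]
```

```bash
cat > look.py <<'E'
from fit import *
def mill_fit(P,c):
    for _ in range(3):
        q=P[:,:2]-c; r=np.hypot(*q.T)
        L=P[(P[:,2]>.122)&(P[:,2]<.134)&(r>.052)&(r<.075)]
        a=np.arctan2(*(L[:,:2]-c).T[::-1]); rr=np.hypot(*(L[:,:2]-c).T)
        E=[]  # outer edge per sector
        for k in np.arange(-180,180,5):
            m=abs(np.degrees(a)-k-2.5)<2.5
            if m.sum()>3: i=np.nonzero(m)[0]; E.append(L[i[np.argsort(rr[i])[-3]],:2])
        E=np.array(E); s=least_squares(lambda p:np.hypot(E[:,0]-p[0],E[:,1]-p[1])-p[2],[*c,.066],loss='soft_l1',f_scale=.001); c=s.x[:2]
    q=P[:,:2]-c; r=np.hypot(*q.T); a=np.degrees(np.arctan2(q[:,1],q[:,0]))
    m=(r>.054)&(r<.061)&(P[:,2]>.08)&(P[:,2]<.1215); g=[]
    for s0 in (-22,158):
        k=m&(abs((a-s0+180)%360-180)<22); x=np.sort((a[k]-s0+180)%360-180+s0); g.append((k.sum(),np.percentile(x,[3,97]).round(1),P[k,2].mean().round(3)) if k.sum()>3 else None)
    return s.x.round(4),len(E),g,np.median(L[:,2])
def lid_fit(P,c):
    r=np.hypot(*(P[:,:2]-c).T); B=P[(P[:,2]>.046)&(P[:,2]<.066)&(r<.045)]
    b=cv2.minAreaRect((B[:,:2]*1000).astype(np.float32)); v,w=np.linalg.eigh(np.cov(B[:,:2].T))
    return b,np.degrees(np.arctan2(w[1,1],w[0,1])),B[:,:2].mean(0).round(4),np.percentile(B[:,2],90),ringfit(P,.022,.036,c,.049,.065)[:2]
E
python3 - <<'E'
from look import *
f=np.ones((420,560),bool)
M=np.array([.6155,.0535])
goto([M[0]-.03,M[1],.33],down(D:=np.radians(68)))
pause(.15);C=cam('wrist');im,d=get_image('wrist');save('wm.png',im);P=cloud(f,d,C);print(get_time_s(),mill_fit(P,M))
np.savez('wm.npz',P=P)
print('top',mill_fit(cloud(f,np.load('top0.npz')['dep'],cam('top')),M))
L=np.array([.5480,.2895])
goto([*L,.20],down(np.radians(90-7.2)))
pause(.15);C=cam('wrist');im2,d=get_image('wrist');P=cloud(f,d,C);print(get_time_s(),lid_fit(P,L),get_joints()[5])
im3,_=get_image('top');print('top lid',lid_fit(cloud(f,_,cam('top')),L))
save('v6.png',np.vstack([np.hstack([cv2.resize(im,(400,300)),cv2.resize(im2,(400,300))]),cv2.resize(im3[200:350,300:500],(800,300))[:, :]]))
E
```

```text
20.2667 (array([0.6162, 0.0535, 0.0661]), 72, [(np.int64(128), array([-30.8,  -6.3]), np.float64(0.114)), (np.int64(55), array([148. , 169.5]), np.float64(0.112))], np.float64(0.12773129402696137))
top (array([0.6146, 0.0527, 0.0641]), 72, [(np.int64(26), array([-27.8,  -9.8]), np.float64(0.113)), (np.int64(10), array([146.6, 166.1]), np.float64(0.112))], np.float64(0.12802573189320499))
21.525 (((548.8775634765625, 291.05572509765625), (15.912833213806152, 62.859622955322266), 83.25589752197266), np.float64(173.34521209165175), array([0.5474, 0.2914]), np.float64(0.05780893782108902), (array([0.5494675 , 0.29101786]), 0.04887992888689041)) 0.4821351270304983
top lid (((541.8211669921875, 292.7917785644531), (17.423906326293945, 50.176429748535156), 81.88896179199219), np.float64(170.8541301169148), array([0.5397, 0.2911]), np.float64(0.05976337203462738), (array([0.54821539, 0.29037738]), 0.04908550903201103))
```

View pics/v6.png

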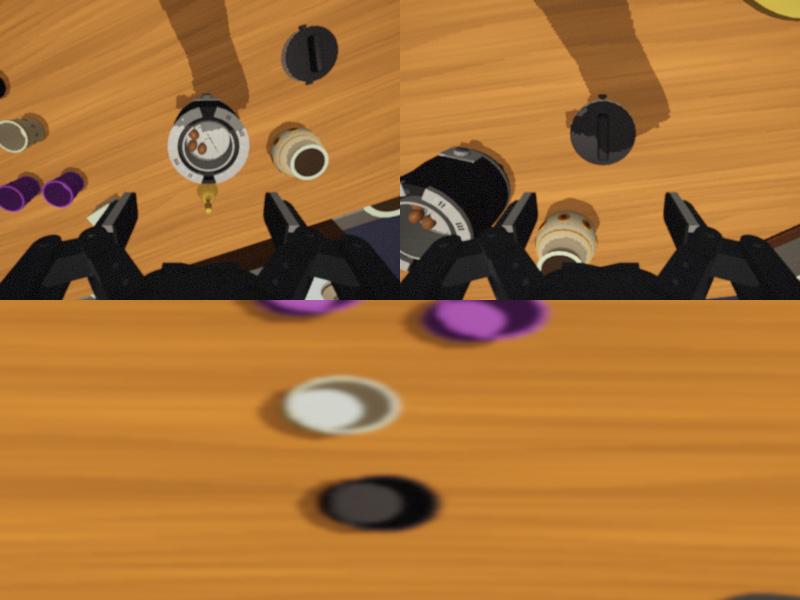

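The wrist view shows three nutmegs in the bowl and the cup upright and empty at (340,405) in the lower panel. I'll refine the mouth yaw from brightness around the lip, then grasp the lid.

```bash
python3 - <<'E'
from look import *
def gaps(im,C,c):
    A=np.arange(-180,180,.5); g=cv2.cvtColor(im,cv2.COLOR_RGB2GRAY).astype(np.float32); B=0
    for r in (.055,.058,.061):
        uv=proj(np.c_[c[0]+r*np.cos(np.radians(A)),c[1]+r*np.sin(np.radians(A)),np.full(len(A),.1275)],C).astype(np.float32)
        B=B+cv2.remap(g,uv[:,:1],uv[:,1:],1).ravel()/3
    th=(np.percentile(B,85)+B.min())/2; dk=B<th; o=[]
    for s in (-21,159):
        k=dk&(abs((A-s+180)%360-180)<25); x=(A[k]-s+180)%360-180+s; o.append((x.min(),x.max(),k.sum()/2))
    return o,th,B.min()
# pose of the wrist camera when wm.png was taken: rebuild from commanded pose
c=camera_info('wrist');W=np.eye(4);W[:3,:3]=R.from_rotvec(down(np.radians(68))).as_matrix();W[:3,3]=[.5855,.0535,.33]
K=np.array([[c['fx'],0,c['cx']],[0,c['fy'],c['cy']],[0,0,1.]]);C=(K,np.array(c['distortion'],float),W@np.array(c['T_tool_cam']))
im=cv2.cvtColor(cv2.imread('pics/wm.png'),cv2.COLOR_BGR2RGB)
print(gaps(im,C,(.6162,.0535))); print(gaps(np.load('top0.npz')['im'],cam('top'),(.6146,.0527)))
# grasp the lid
L=np.array([.549,.291]); o=down(np.radians(90-6.8))
move_straight([*L,.09],o,feed=.12); print('hit',move_straight([*L,.036],feed=.06,f_stop=6),get_position())
clamp(60); print(get_grip_width()*85,get_contact_force(),get_torque(),get_time_s())
move_straight([*L,.20],feed=.2); pause(.1); print(get_grip_width()*85,get_contact_force(),get_time_s())
E
```

```text
([(np.float64(-30.0), np.float64(-10.5), np.float64(20.0)), (np.float64(147.5), np.float64(170.0), np.float64(23.0))], np.float32(106.73457), np.float32(20.932941))
([(np.float64(-29.0), np.float64(-10.0), np.float64(19.5)), (np.float64(148.5), np.float64(167.0), np.float64(19.0))], np.float32(116.54858), np.float32(41.634113))
hit False [0.54935157 0.291151   0.03643253]
14.738097643352647 [0.54852735 0.50227018 3.00541697] [-0.02774175 -0.01118001 -0.02388021] 24.3333
14.428667979981435 [ 0.28597738 -0.63347328 -2.83308182] 25.4
```

```bash
python3 - <<'E'
from plan import *
M=np.array([.6160,.0535]); o=down(D(90-20.8))
goto([*M,.215],o); pause(.2)
print(get_time_s(),get_position(),get_contact_force(),get_grip_width()*85)
for dz in (.168,): print(move_straight([*M,dz],feed=.08,f_stop=8),get_position())
print('down',move_straight([*M,.146],feed=.025,f_stop=8)); pause(.1)
print(get_position(),get_contact_force(),get_torque(),get_time_s())
im,_=get_image('side'); im2,_=get_image('top')
save('v7.png',np.hstack([cv2.resize(im[120:260,240:380],(400,400)),cv2.resize(im2[140:240,185:285],(400,400))]))
E
```

```text
26.575 [0.61570791 0.05525439 0.21494633] [ 0.15829455 -0.09585282 -2.12111409] 14.38902295199838
False [0.6162203  0.05349619 0.16828915]
down True
[0.61572154 0.05348976 0.14832457] [-0.03105978 -0.71351134  5.10960222] [-0.02254309  0.03781441 -0.01483435] 28.1583
```

View pics/v7.png

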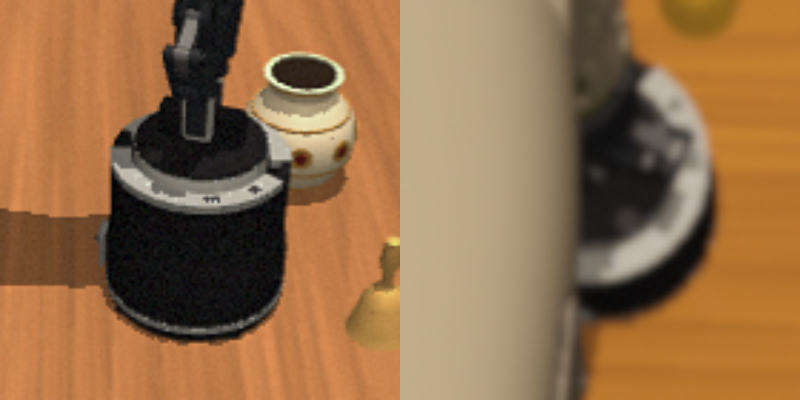

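The lid is seated: TCP z is 0.1483 m against 0.1484 expected, and the picture shows the disc down inside the collar with the bar still gripped. Now turn clockwise in steps.

```bash
python3 - <<'E'
from plan import *
clamp(90); M=[.6158,.0535,.1481]
for a in (3,9,16,23,29,32.7):
    move_straight(M,down(D(90-20.8-a)),feed=.03); pause(.15)
    print(a,np.round(get_torque(),3),np.round(get_contact_force(),1),np.round(get_position(),4),round(get_grip_width()*85,2),get_time_s())
y=R.from_rotvec(get_ee_rot()).as_matrix()[:,1]; print('lid yaw',np.degrees(np.arctan2(y[1],y[0]))-90)
im,_=get_image('side'); im2,_=get_image('wrist')
save('v8.png',np.hstack([cv2.resize(im[120:260,240:380],(400,400),interpolation=2),cv2.resize(im2,(400,300)).copy() if 0 else cv2.copyMakeBorder(cv2.resize(im2,(400,300)),0,100,0,0,cv2.BORDER_CONSTANT)]))
E
```

```text
3 [ 0.024 -0.011 -0.047] [ 0.9 -0.2  3.8] [0.6161 0.0535 0.1484] 14.11 28.875
9 [ 0.448 -0.303  0.095] [2.1 1.6 4.8] [0.6163 0.0538 0.1484] 13.8 29.2833
16 [ 0.571 -0.365 -0.   ] [1.8 2.3 4.7] [0.6162 0.0538 0.1484] 14.22 29.7083
23 [ 0.569 -0.386  0.046] [2.  3.6 5.7] [0.6162 0.0537 0.1484] 14.3 30.1333
29 [ 0.566 -0.377  0.041] [2.9 2.3 5.4] [0.6162 0.0538 0.1484] 14.16 30.5417
32.7 [ 0.546 -0.499  0.004] [2.6 1.7 5.2] [0.6163 0.0537 0.1484] 14.27 30.9417
lid yaw -53.19028979101815
```

View pics/v8.png

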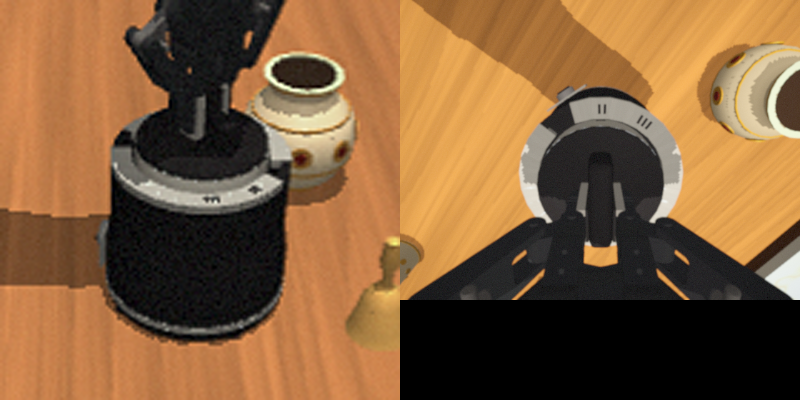

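The wrist view shows the bar aligned with the two-bar pulse mark at (602,108). The z moment reads near 0 instead of about 0.18 N m, though, so I'll check lid level and height from depth, and the joint 6 torque.

```bash
python3 - <<'E'
from plan import *
M=np.array([.6162,.0535])
def lid():
    C=cam('wrist'); im,d=get_image('wrist'); P=cloud(np.ones((420,560),bool),d,C)
    q=P[:,:2]-M; r=np.hypot(*q.T)
    Q=P[(r<.047)&(r>.02)&(P[:,2]>.13)&(P[:,2]<.152)]
    A=np.c_[Q[:,:2]-M,np.ones(len(Q))]; s=np.linalg.lstsq(A,Q[:,2],rcond=None)[0]
    res=Q[:,2]-A@s; k=abs(res)<.002; s=np.linalg.lstsq(A[k],Q[k,2],rcond=None)[0]
    L=P[(r>.055)&(r<.064)&(P[:,2]>.12)&(P[:,2]<.134)]
    print('disc z',s[2].round(4),'tilt deg',np.degrees(s[:2]).round(2),k.sum(),'lip z',np.median(L[:,2]).round(4))
    B=P[(P[:,2]>.160)&(P[:,2]<.172)&(r<.036)]; 
    return np.array(im)
im=lid()
T=[];J=[]
for _ in range(8): pause(.05); T.append(get_torque()); J.append(get_joint_torque()[5])
print(np.mean(T,0),np.std(T,0),np.mean(J),np.std(J)); print(get_time_s(),get_joints())
E
```

```text
disc z 0.1421 tilt deg [-0.    0.08] 11910 lip z 0.1276
[ 0.53700971 -0.40215825  0.01131884] [0.03538824 0.02315676 0.02416913] 0.02258974767755717 4.783461973082812e-05
31.4917 [-4.29557056e-02  4.29846981e-01  1.19322558e-02  1.15179439e+00
  5.01410421e-04  8.85370910e-01]
```

```bash
python3 - <<'E'
from plan import *
y=D(90-20.8-32.7)
def rd(t):
    T=[];F=[]
    for _ in range(8): pause(.05); T.append(get_torque()); F.append(get_contact_force())
    print(t,np.mean(T,0).round(3),np.mean(F,0).round(2),np.round(get_position(),4),get_time_s())
rd('now')
for dx,dz in ((0,.0004),(-.0004,.0006)):
    move_straight([.6158+dx,.0535+dx,.1481+dz],down(y),feed=.01); rd((dx,dz))
C=cam('wrist'); im,_=get_image('wrist'); save('wf.png',im[100:350,140:420])
E
```

```text
now [ 0.546 -0.442  0.038] [2.24 2.62 5.4 ] [0.6163 0.0537 0.1484] 31.8917
(0, 0.0004) [ 0.637 -0.868  0.251] [3.97 3.09 2.42] [0.6161 0.0536 0.1484] 32.5417
(-0.0004, 0.0006) [ 0.697 -0.83   0.219] [4.26 3.57 1.75] [0.6155 0.0533 0.1485] 33.1917
```

View pics/wf.png

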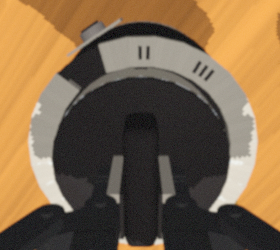

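With the downward push eased, the spring torque shows: z moment 0.22–0.25 N m, against about 0.18 expected at pulse. The bar in this view, at (142,115)–(142,240), points at the two-bar mark at (144,53). Handing in.

```bash
python3 - <<'E'
from plan import *
y=R.from_rotvec(get_ee_rot()).as_matrix()[:,1]; print(np.degrees(np.arctan2(y[1],y[0]))-90,get_grip_width()*85)
job_done(); print(get_time_s())
E
```

```text
-53.44143998253929 14.37746401221414
the job is handed in; nothing more can be done
the job is handed in; nothing more can be done
```

The job is handed in, with the lid held at the pulse mark and still gripped. It took about 33 s of the 72 s allowed.

- **Nutmegs and cup:** I tipped the ivory marble cup's three nutmegs into the mill bowl. A later wrist picture showed all three in the bowl, and a top picture showed the empty cup standing upright at its old spot.
- **Lid:** It went through the mouths on the first try. Depth readings after turning put the disc at 142.1 mm, level to within 0.1°, which is where a seated lid should be.
- **Pulse position:** The lid is turned about 32.6° clockwise, which is 0.47 rad on the switch ring. The last wrist picture shows the bar pointing at the two-bar mark, and there was no click into the lock.
- **Readings that disagreed:**
    - While I was pressing down on the lid, the z moment read almost zero. Once I eased that push it read 0.22–0.25 N m, a little above the 0.18 expected, so the spring is loaded.
    - The camera estimates of the mouth direction spread over about 4°, and I used their mean.
- **Not measured:** I did not re-measure the vase, trinket box and bell at the end. Nothing showed the arm touching them.

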